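# Hang the tuner cabinet's door: hold its hinge lined up for the pin

## Task

Pick up the loose steel door that stands on the picnic table and offer it up to the hinge of the small grey tuner cabinet, standing open roughly square to the cabinet: its knuckle goes between the cabinet's two knuckles with the holes in line, so that I can push the hinge pin through. Finish while still holding the door there in the gripper, clear of the table, upright and steady, without ramming it or leaning it hard on the cabinet, and leave the other things on the table where they are.

Things in the scene. Friction and masses are not known exactly. Their poses are not given: they have to be found in the camera images.
- cabinet: Small grey steel cabinet standing on the table, too heavy to move: 110 mm deep (x), 133 wide (y), top at 175. Origin: centre of its underside, on the table; x points to its back, z up. Front (x = -55) open. On the right wall's outside (-y): a bare metal hinge block, 104 tall, its front face at x = -58. From this face two knuckles stick out forward, one above the other, with a gap between them.
- hinge_upper (a point): On the cabinet's hinge axis (vertical, at cabinet x = -67.5, y = -75 mm), 115 mm above the table: where the top end of the door's knuckle belongs. The two cabinet knuckles are upright tubes, 16 mm outside, 10 mm hole, 26 mm tall; the gap between them spans 72 to 118 mm above the table. Axes as the cabinet's.
- hinge_lower (a point): On the same hinge axis, 75 mm above the table: where the bottom end of the door's knuckle belongs. In line, the door's knuckle has 3 mm of play above and below and 1.5 mm behind it (to the hinge block); nothing guides it sideways (along cabinet y). It can enter the gap only from the front, moving along cabinet +x. Axes as the cabinet's.
- door: Loose door of that cabinet: flat grey steel panel, 0.25 to 0.42 kg, 22 mm thick (x), 126 wide (y), 150 tall (z), standing upright on its bottom edge. Origin: centre of its underside; z up; -x is the outer face, with a small black latch knob at mid-height standing out 11 mm. The plain top edge can be pinched across the 22 mm. The -y edge carries a hinge leaf with one knuckle.
- bore_top (a point): Centre of the hole at the top end of the door's knuckle: door x = 0, y = -75, z = 95 mm. The knuckle is an upright tube, 16 mm outside, 10 mm hole, 40 mm tall. Hung in mid-gap, the door's underside is 20 mm above the table; open square to the cabinet, the door's y axis points along the cabinet's -x.
- bore_bottom (a point): Centre of the hole at the bottom end of the door's knuckle: door x = 0, y = -75, z = 55 mm.
- free_edge (a point): Middle of the door's other upright edge, away from the hinge: door x = 0, y = 63, z = 75 mm.
- mug: Bystander: steel mug, 72 mm wide, 82 mm tall, handle on one side. Origin: centre of its underside.
- jar: Bystander: closed glass parts jar with steel lid, 64 mm wide, 75 mm tall. Origin: centre of its underside.
- wrench: Bystander: steel wrench, 170 mm long, lying on the table. Origin: under its middle.
- screwdriver: Bystander: screwdriver, 170 mm long, lying on the table. Origin: under its middle.
- tray: Bystander: upturned black box lid, 160 x 120 x 14 mm, with bolts, nuts and the hinge pin (7 mm thick) in it; the pin is not for the robot. Origin: centre of its underside.
- multimeter: Bystander: black multimeter lying on its back, 85 x 165 mm, 36 mm high without its dial. Origin: centre of its underside.
- multitool: Bystander: folded steel multitool, 100 x 28 x 20 mm. Origin: centre of its underside.
Mind the look-alikes: they are no part of the job. What is shaped like the door but purple is not meant.

How it is judged:
By the outcome, as a careful person would: the job done as asked, in the order asked, and still so for the second after the job is handed in, while the arm keeps its last pose, push and grip.
It also fails if it takes over 35 s, if anything falls off the work surface, if the arm or the gripper's body presses on something with over 40 N, if the wrist force passes 120 N, or if a joint passes its speed limit or range.

## Robot

A 7-joint arm with a two-finger parallel gripper is mounted at the origin on the work surface. World frame = base frame: x ahead of the robot, y to its left, z up, the work surface at z = 0. Lengths are in m, angles in rad, forces in N, time in s.
With the tool pointing down it reaches from about 0.4 to 0.85 m from the base axis. Payload 10.4 kg.
Tool frame: the origin (TCP) lies at the very end of the fingers, on their centre line; the grasp point (between the pads) lies 19 mm behind it; z points along the fingers, y is the direction in which the jaws open and shut (so a half turn about z gives the same grasp; the last joint's range is limited). The gripper opens to 87 mm and grips with 3 to 60 N. Pads are 19 mm wide; open, the fingers measure 117 mm over their backs; the gripper's body (75 mm by 190 mm) begins 51 mm behind the grasp point.
Start: joints at [-1.155, 0.332, -0.065, 1.46, 0.022, 1.35, -0.088], TCP at [0.266, 0.566, 0.223] pointing down, gripper open.
Joint ranges: [-2.6, 2.6], [-0.5, 2.12], [-1.47, 1.34], [0.16, 2.42], [-1.27, 4.41], [0.06, 2.06], [-2.6, 2.6]. Speed limits (rad/s): [2.22, 2.22, 2.79, 2.79, 3.14, 3.14, 3.14].

## Interface

Orientations are given as a unit quaternion [x, y, z, w].
In Python, from bench import r gives the robot as it stands.
- The arm moves only by the shell command python3 -m crank 'ROWS' [FORCE]. ROWS is JSON, a list of rows, each a list of 3 entries, a list of its own where there are three numbers: the opening, from -1 (shut) to 1 (fully open), so that 0 is half open, then the shift along the tool's x, y, z in mm, then the turn about the tool's z in degrees. A call has 1 to 12 rows; each row is the pose to reach, as a shift and turn from the pose commanded when the call began, along the tool's axes at that moment; what a row does not reach only later rows make up. A row lasts 1/12 s, in which the tool goes at most 41.7 mm and 7.16 degrees, less where a joint would pass 70% of its speed; a pose out of reach is approached as far as the arm can. A call with a gripper value outside its range is refused whole. The fingers move at their own pace and stop on an object; FORCE is the grip in N (left out, the last holds). Time passes only in rows, so rows that repeat a pose let the fingers close. It gives the time, the measured TCP pose, the force and the opening at its end, in the units of the state.
- r.read_state(): the state, without advancing time (a new reading comes with each control period).
- r.camera(name): name is "scene" or "top" or "wrist"; returns a dict with "pixels" (384x512x3 uint8, red, green, blue), "fov_y" (degrees; the focal length in pixels is half the picture's height over the tangent of half this angle, whatever the lens; pixels are square), "cx", "cy" (the principal point, pixels), "dist" ([k1, k2, p1, p2, k3] as OpenCV has them; the pictures are not rectified), "cam_to_world" (4x4, takes a point from camera to world coordinates). Camera axes: x right, y down, z forward; pixel columns grow to the right and rows downward; lengths in m; the calibration is good to about 2 mm. A picture is of the moment at which its call begins. There is no depth.
- r.close_job(): hands the job in, once; it reports no verdict.
The state is a dict: "time": time; "joint_positions": joint angles; "joint_vel": joint speeds; "joint_torque": joint torques, N m; "ee_pos": TCP position; "eef_rot": TCP orientation; "ft_force": force on the tool from outside, world axes, zero at the start; "torque": the same for the moment, N m; "width": finger opening in m.
Only numpy, scipy, OpenCV 4.12 (cv2) and the standard library are available. Lean on these libraries where they do the work, as an engineer would, in place of code of your own. Each camera call takes 0.05 s, during which the arm holds its last target.

## Working session

There is one attempt and no reset: what is moved stays moved. The work goes in short steps, Python scripts to look and compute and a shell command to move; the robot and the scene stay as the last step left them, time stands still between calls to the robot, and variables do not carry over. Pictures are saved under pics/ and viewed, and the job is handed in when it is done.

```bash
ls; mkdir -p pics; python3 - <<'E'
from bench import r
import cv2,numpy as np
s=r.read_state();print({k:np.round(v,3).tolist() for k,v in s.items()})
for n in ["scene","top","wrist"]:
    c=r.camera(n);cv2.imwrite(f"pics/{n}0.png",c["pixels"][:,:,::-1])
    print(n,c["fov_y"],c["cx"],c["cy"],c["dist"],np.round(c["cam_to_world"],3).tolist())
E
```

```text
pics
{'time': 0.0, 'joint_positions': [-1.155, 0.333, -0.065, 1.461, 0.022, 1.35, -0.089], 'joint_vel': [-0.001, -0.001, -0.001, -0.001, 0.0, -0.001, 0.002], 'joint_torque': [-0.0, -62.326, 0.024, -38.99, -0.061, 0.04, 0.0], 'ee_pos': [0.265, 0.565, 0.222], 'eef_rot': [0.218, 0.976, -0.001, -0.0], 'ft_force': [0.492, 0.834, 0.444], 'torque': [-0.027, 0.017, 0.066], 'width': 0.087}
scene 57.26788864436168 254.30128136799206 188.74527410126788 [-0.07493632  0.          0.          0.          0.        ] [[-0.457, 0.696, -0.553, 1.015], [0.889, 0.357, -0.286, 0.133], [-0.002, -0.623, -0.782, 0.814], [0.0, 0.0, 0.0, 1.0]]
top 44.49323481235894 255.97578619311534 190.56362292717748 [-0.12772869  0.          0.          0.          0.        ] [[-0.013, -0.993, 0.114, 0.347], [-1.0, 0.015, 0.016, -0.13], [-0.018, -0.114, -0.993, 1.612], [0.0, 0.0, 0.0, 1.0]]
wrist 64.30368586678227 258.48332624669473 189.54968041816755 [-0.04207063  0.          0.          0.          0.        ] [[0.424, 0.866, 0.263, 0.192], [0.906, -0.406, -0.124, 0.598], [-0.001, 0.291, -0.957, 0.385], [0.0, 0.0, 0.0, 1.0]]
```

View pics/scene0.png

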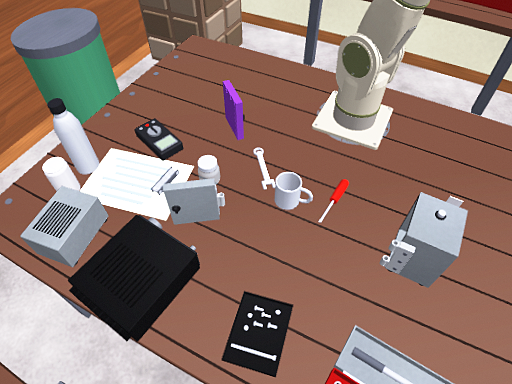

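View pics/top0.png

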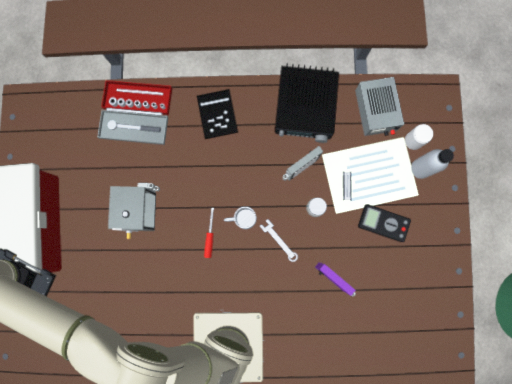

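View pics/wrist0.png

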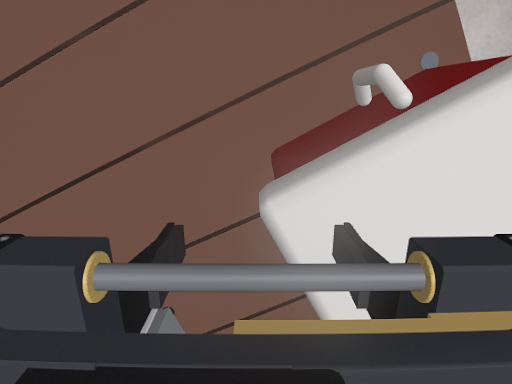

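The scene picture shows the grey door at about (195,201), the purple look-alike at (233,110), the cabinet at (428,240) with its hinge block at (400,252), the grey radio at (65,225) and the multitool at (165,180). In the top view the door is at (303,162), purple at (336,279), the cabinet at (132,208). Next, close crops.

```bash
python3 - <<'E'
import cv2
s=cv2.imread("pics/scene0.png");t=cv2.imread("pics/top0.png")
f=lambda im,x,y,w,h,k:cv2.resize(im[y:y+h,x:x+w],None,fx=k,fy=k,interpolation=cv2.INTER_CUBIC)
cv2.imwrite("pics/c1.png",cv2.hconcat([f(s,150,160,90,80,4.375),f(s,375,180,110,110,350/110)[:350]]))
cv2.imwrite("pics/c2.png",cv2.hconcat([f(t,270,135,80,60,5),f(t,100,170,80,60,5)]))
E
```

```text
(no output)
```

View pics/c1.png

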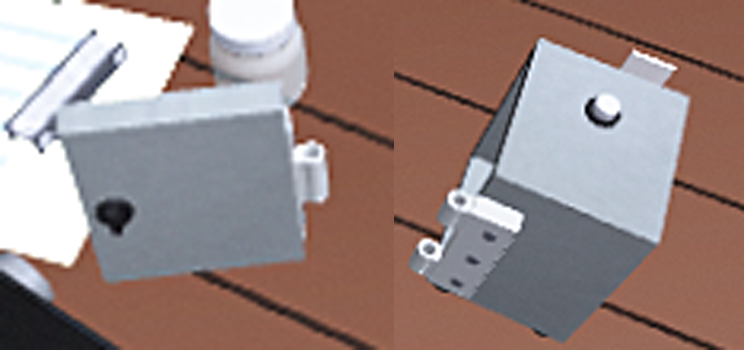

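View pics/c2.png

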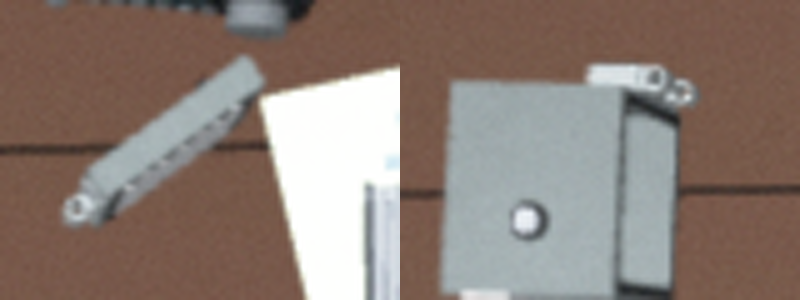

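The door crop shows the black knob on its outer face at scene (173,209) and the knuckle at (221,198). It is grey, so it is the right object. The cabinet's front faces right in the top view (world -y), with its hinge block on the +x side.

```bash
cat > h.py <<'E'
import cv2,numpy as np
from bench import r
def K(c):
    f=192/np.tan(np.radians(c["fov_y"]/2));return np.array([[f,0,c["cx"]],[0,f,c["cy"]],[0,0,1]])
def rays(c,uv):
    p=cv2.undistortPoints(np.array(uv,float).reshape(-1,1,2),K(c),np.array(c["dist"],float)).reshape(-1,2)
    T=np.array(c["cam_to_world"]);d=np.c_[p,np.ones(len(p))]@T[:3,:3].T
    return T[:3,3],d
def plane(c,uv,z):
    o,d=rays(c,uv);z=np.asarray(z,float);return o+d*((z-o[2])/d[:,2])[:,None]
def proj(c,P):
    T=np.linalg.inv(np.array(c["cam_to_world"]));rv=cv2.Rodrigues(T[:3,:3])[0]
    return cv2.projectPoints(np.array(P,float).reshape(-1,1,3),rv,T[:3,3],K(c),np.array(c["dist"],float))[0].reshape(-1,2)
def tri(c1,u1,c2,u2):
    o1,d1=rays(c1,[u1]);o2,d2=rays(c2,[u2]);d1=d1[0];d2=d2[0]
    A=np.c_[d1,-d2];s=np.linalg.lstsq(A,o2-o1,rcond=None)[0]
    a=o1+s[0]*d1;b=o2+s[1]*d2;return (a+b)/2,np.linalg.norm(a-b)
def save(c,n,box=None,k=1):
    im=c["pixels"][:,:,::-1]
    if box: x,y,w,h=box;im=im[y:y+h,x:x+w]
    cv2.imwrite("pics/"+n,cv2.resize(im,None,fx=k,fy=k,interpolation=cv2.INTER_CUBIC))
E
python3 - <<'E'
from h import *
np.set_printoptions(precision=4,suppress=True)
t=r.camera("top");s=r.camera("scene")
# door: top edge corners (top view crop/5 + offset)
q=np.array([[90,180],[100,200],[245,55],[265,78]])/5+[270,135]
print("door top",plane(t,q,.15))
print("bore",plane(t,[[285,176.6]],.095), tri(t,[285,176.6],s,[150+312/4.375,160+148/4.375]))
c=np.array([[453,82],[620,85],[612,293],[441,292]])/5+[100,170]
print("roof",plane(t,c,.175))
k=np.array([[655,78],[685,95]])/5+[100,170]
sc=350/110
k2=np.array([[460,200],[428,248]]);k2=(k2-[394,0])/sc+[375,180]
print("kn",plane(t,k,[.144,.072]))
for a,b in zip(k,k2):print(tri(t,a,s,b))
E
```

```text
door top [[ 0.5747 -0.2079  0.15  ]
 [ 0.5619 -0.2139  0.15  ]
 [ 0.6536 -0.3081  0.15  ]
 [ 0.6386 -0.3203  0.15  ]]
bore [[ 0.565  -0.2006  0.095 ]] (array([ 0.5633, -0.1985,  0.099 ]), np.float64(0.004443562163375856))
roof [[ 0.5273  0.096   0.175 ]
 [ 0.5239 -0.0079  0.175 ]
 [ 0.3956 -0.0023  0.175 ]
 [ 0.3974  0.1032  0.175 ]]
kn [[ 0.5318 -0.0275  0.144 ]
 [ 0.5293 -0.0422  0.072 ]]
(array([0.5431, 0.1007, 0.1631]), np.float64(0.25961647560169143))
(array([0.5414, 0.0928, 0.0952]), np.float64(0.27357416566857756))
```

```bash
python3 - <<'E'
from h import *
np.set_printoptions(precision=4,suppress=True)
t=r.camera("top");s=r.camera("scene")
c=(np.array([[453,82],[620,85],[612,293],[441,292]])-[400,0])/5+[100,170]
print("roof",plane(t,c,.175))
k=(np.array([[655,78],[685,95]])-[400,0])/5+[100,170]
sc=350/110
k2=np.array([[460,200],[428,248]]);k2=(k2-[394,0])/sc+[375,180]
print("kn",plane(t,k,[.144,.072]))
for a,b in zip(k,k2):print(tri(t,a,s,b))
E
```

```text
roof [[0.5312 0.3501 0.175 ]
 [0.5277 0.2428 0.175 ]
 [0.3981 0.2462 0.175 ]
 [0.3995 0.3552 0.175 ]]
kn [[0.5357 0.2282 0.144 ]
 [0.5332 0.2252 0.072 ]]
(array([0.5354, 0.231 , 0.1447]), np.float64(0.005796065156210867))
(array([0.5332, 0.2296, 0.0693]), np.float64(0.007350872890421458))
```

Cross-checks: the roof measures 107 x 130 mm against 110 x 133, the door's top edge is about 129 mm long, and the bore height triangulates to 99 mm against 95, so this is good enough to hover on. I'll fly over the cabinet to look at the hinge closely with the wrist camera, then on to the door.

```bash
python3 -m crank '[[1,[0,0,-40],0],[1,[-25,-16,-70],5],[1,[-424,-270,-78],66],[1,[-424,-270,-78],66],[1,[-424,-270,-78],66],[1,[-424,-270,-78],66],[1,[-424,-270,-78],66],[1,[-424,-270,-78],66],[1,[-424,-270,-78],66],[1,[-424,-270,-78],66],[1,[-424,-270,-78],66],[1,[-424,-270,-78],66]]' 60; python3 - <<'E'
from h import *
s=r.read_state();print(s["time"],np.round(s["ee_pos"],4),np.round(s["eef_rot"],4),np.round(s["joint_vel"],2))
E
```

```text
time: 1.35
ee_pos: [0.5049, 0.1872, 0.2999]
eef_rot: [0.716, 0.698, 0.0, -0.0]
ft_force: [1.0, 0.4, -0.4]
width: 0.0872
1.35 [0.5049 0.1872 0.2999] [ 7.157e-01  6.984e-01  4.000e-04 -0.000e+00] [ 0.57  0.21  0.44 -0.21 -0.1   0.03  1.13]
```

```bash
python3 -m crank '[[1,[-47,30,0],0],[1,[-47,30,0],0],[1,[-47,30,0],0]]'; python3 - <<'E'
from h import *
s=r.read_state();print(s["time"],np.round(s["ee_pos"],4),np.round(s["eef_rot"],4),np.round(s["joint_vel"],2))
c=r.camera("wrist");save(c,"w1.png");save(c,"w1c.png",(160,100,200,150),4)
cv2.imwrite("pics/raw_w1.png",c["pixels"][:,:,::-1])
import pickle;pickle.dump(c,open("w1.pkl","wb"))
E
```

```text
time: 1.6
ee_pos: [0.5351, 0.1365, 0.2997]
eef_rot: [0.717, 0.697, -0.0, 0.001]
ft_force: [0.3, 0.5, -1.0]
width: 0.0868
1.6 [0.5351 0.1365 0.2997] [ 7.167e-01  6.974e-01 -1.000e-04  8.000e-04] [-0.05 -0.01 -0.07  0.01 -0.01  0.   -0.06]
```

View pics/w1.png

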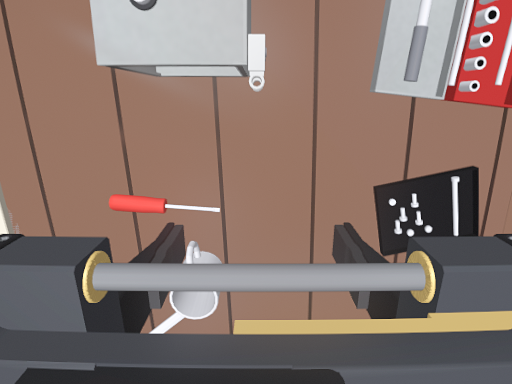

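The wrist view shows the cabinet's front roof edge running (95,65)–(250,75), the hinge block at (257,55) and the upper knuckle ring at (257,83).

```bash
python3 - <<'E'
import cv2
im=cv2.imread("pics/raw_w1.png")
cv2.imwrite("pics/w1d.png",cv2.resize(im[20:110,85:285],None,fx=4,fy=4,interpolation=cv2.INTER_CUBIC))
E
```

```text
(no output)
```

View pics/w1d.png

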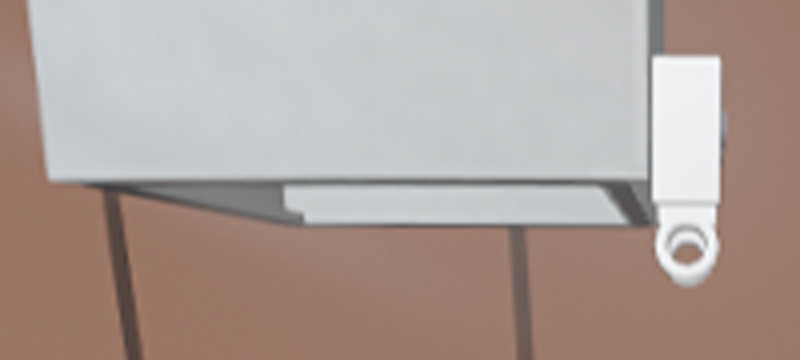

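```bash
python3 - <<'E'
from h import *
import pickle
np.set_printoptions(precision=4,suppress=True)
c=pickle.load(open("w1.pkl","rb"))
print(np.array(c["cam_to_world"]))
g=lambda a:np.array(a,float)/4+[85,20]
f=plane(c,g([[48,182],[645,178]]),.175);print(f,np.linalg.norm(f[1]-f[0]),np.degrees(np.arctan2(*(f[0]-f[1])[1::-1])))
b=plane(c,g([[653,203],[719,203],[653,56],[720,56]]),.147);print(b)
print("hole",plane(c,g([[687,241]]),.144), plane(c,g([[687,286]]),.118))
u=(f[0]-f[1])/np.linalg.norm(f[0]-f[1]); x=np.array([u[1],-u[0],0])
m=(f[0]+f[1])/2
o=m+x*.055
print("x",x,"origin",o,"hinge pred",o+x*-.0675+u*-.075, np.degrees(np.arctan2(x[1],x[0])))
E
```

```text
[[ 0.9996 -0.0262 -0.0053  0.5359]
 [-0.0266 -0.9563 -0.2911  0.2154]
 [ 0.0026  0.2911 -0.9567  0.463 ]
 [ 0.      0.      0.      1.    ]]
[[0.3935 0.2472 0.175 ]
 [0.5266 0.2433 0.175 ]] 0.13317368780423164 178.29756183804602
[[0.5274 0.2402 0.147 ]
 [0.5435 0.2398 0.147 ]
 [0.5286 0.2732 0.147 ]
 [0.5444 0.2727 0.147 ]]
hole [[0.5354 0.2314 0.144 ]] [[0.5351 0.2211 0.118 ]]
x [0.0297 0.9996 0.    ] origin [0.4617 0.3002 0.175 ] hinge pred [0.5346 0.2305 0.175 ] 88.29756183804601
```

The front edge measures 133.2 mm, and the hinge predicted from the roof, (0.5346, 0.2305), agrees with the hole at (0.5354, 0.2314). Cabinet yaw is 88.3°. Now to the door.

```bash
python3 -m crank '[[1,[-397,83,30],-38],[1,[-397,83,30],-38],[1,[-397,83,30],-38],[1,[-397,83,30],-38],[1,[-397,83,30],-38],[1,[-397,83,30],-38],[1,[-397,83,30],-38],[1,[-397,83,30],-38],[1,[-397,83,30],-38],[1,[-397,83,30],-38],[1,[-397,83,30],-38],[1,[-397,83,30],-38]]'; python3 - <<'E'
from h import *
s=r.read_state();print(s["time"],np.round(s["ee_pos"],4),np.round(s["eef_rot"],4),np.round(s["joint_vel"],2))
c=r.camera("wrist");save(c,"w2.png")
import pickle;pickle.dump(c,open("w2.pkl","wb"))
E
```

```text
time: 2.65
ee_pos: [0.6076, -0.2604, 0.2683]
eef_rot: [0.449, 0.893, -0.001, -0.001]
ft_force: [0.5, 0.2, -1.2]
width: 0.0868
2.65 [ 0.6076 -0.2604  0.2683] [ 4.492e-01  8.934e-01 -1.000e-03 -6.000e-04] [-0.06 -0.04 -0.04  0.03  0.01  0.   -0.05]
```

View pics/w2.png

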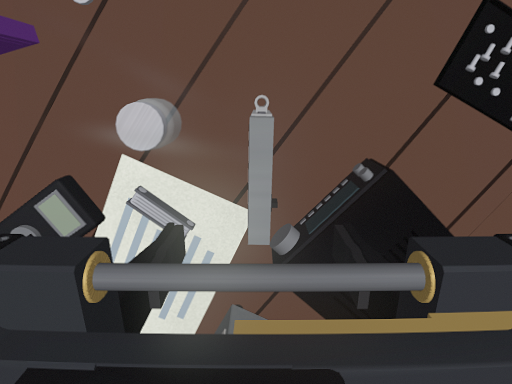

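The door's top edge runs from (260,113) down to (260,244), with the knuckle ring at (262,103) and the knob at (275,203). It lies almost along the tool x axis.

```bash
python3 - <<'E'
from h import *
import pickle
c=pickle.load(open("w2.pkl","rb"))
save(c,"w2c.png",(220,85,85,170),3.5)
E
```

```text
(no output)
```

View pics/w2c.png

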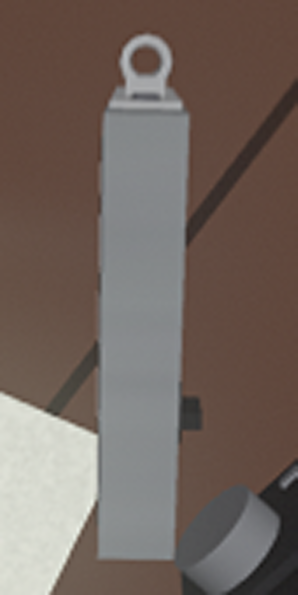

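```bash
python3 - <<'E'
from h import *
import pickle
np.set_printoptions(precision=4,suppress=True)
c=pickle.load(open("w2.pkl","rb"))
g=lambda a:np.array(a,float)/3.5+[220,85]
p=plane(c,g([[105,112],[189,113],[99,557],[176,558]]),.15);print(p)
kn=(p[0]+p[1])/2;fr=(p[2]+p[3])/2;d=fr-kn;L=np.linalg.norm(d);d/=L
print("len",L,np.linalg.norm(p[0]-p[1]),np.linalg.norm(p[2]-p[3]),"yaw",np.degrees(np.arctan2(d[1],d[0])))
cen=(kn+fr)/2;print("cen",cen,"bore pred",cen-d*.075,"bore",plane(c,g([[146,61]]),.095))
s=r.read_state()
from scipy.spatial.transform import Rotation as R
M=R.from_quat(s["eef_rot"]).as_matrix();print(M)
dd=np.r_[cen[:2],.110]-s["ee_pos"];print("tool delta mm",M.T@dd*1000,"tool x yaw",np.degrees(np.arctan2(M[1,0],M[0,0])))
E
```

```text
[[ 0.563  -0.2159  0.15  ]
 [ 0.5805 -0.2032  0.15  ]
 [ 0.6364 -0.3191  0.15  ]
 [ 0.6546 -0.3059  0.15  ]]
len 0.12662993970002606 0.021632861806800994 0.02246384437502832 yaw -54.412966423233506
cen [ 0.6086 -0.261   0.15  ] bore pred [ 0.565 -0.2    0.15 ] bore [[ 0.5648 -0.1998  0.095 ]]
[[-0.5985  0.8011 -0.0013]
 [ 0.8011  0.5985  0.0002]
 [ 0.0009 -0.001  -1.    ]]
tool delta mm [ -3.096   -1.6011 158.6277] tool x yaw 126.76296235541875
```

Everything agrees: length 126.6 mm (126), thickness 22 mm, bore within 1 mm of prediction. Descend and grip.

```bash
python3 -m crank '[[1,[-3,-1.6,30],1.2],[1,[-3,-1.6,60],1.2],[1,[-3,-1.6,90],1.2],[1,[-3,-1.6,115],1.2],[1,[-3,-1.6,140],1.2],[1,[-3,-1.6,160],1.2],[1,[-3,-1.6,160],1.2],[1,[-3,-1.6,160],1.2]]' 45; python3 - <<'E'
from h import *
s=r.read_state();print(s["time"],np.round(s["ee_pos"],4),np.round(s["eef_rot"],4))
c=r.camera("wrist");save(c,"w3.png")
E
```

```text
time: 3.37
ee_pos: [0.6093, -0.2576, 0.1093]
eef_rot: [0.455, 0.89, 0.0, -0.001]
ft_force: [0.8, -0.2, 0.5]
width: 0.0872
3.3667 [ 0.6093 -0.2576  0.1093] [ 4.554e-01  8.903e-01  5.000e-04 -9.000e-04]
```

View pics/w3.png

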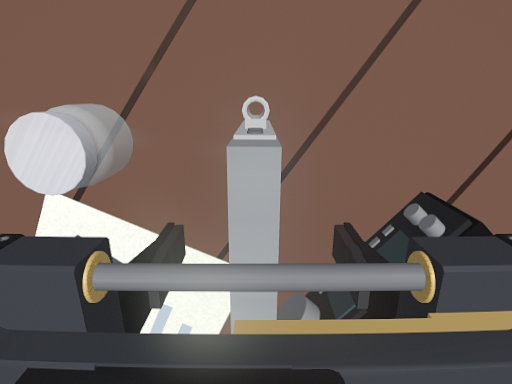

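The jaws straddle the door, which is centred at column 254, with both fingers clear. Close.

```bash
python3 -m crank '[[-1,[0,0,0],0],[-1,[0,0,0],0],[-1,[0,0,0],0],[-1,[0,0,0],0],[-1,[0,0,0],0],[-1,[0,0,0],0],[-1,[0,0,0],0],[-1,[0,0,0],0],[-1,[0,0,0],0],[-1,[0,0,0],0]]' 55
```

```text
time: 4.25
ee_pos: [0.6089, -0.2603, 0.1095]
eef_rot: [0.457, 0.89, 0.0, -0.0]
ft_force: [0.1, -0.2, -1.1]
width: 0.0281
```

```bash
python3 -m crank '[[-1,[0,0,0],0],[-1,[0,0,0],0],[-1,[0,0,0],0],[-1,[0,0,0],0]]'; python3 -m crank '[[-1,[0,0,0],0],[-1,[0,0,0],0]]'
```

```text
time: 4.58
ee_pos: [0.6089, -0.2603, 0.1095]
eef_rot: [0.457, 0.89, 0.0, -0.0]
ft_force: [0.5, -0.3, -0.8]
width: 0.0211
time: 4.75
ee_pos: [0.6089, -0.2603, 0.1095]
eef_rot: [0.457, 0.89, 0.0, -0.0]
ft_force: [0.0, -0.6, -0.5]
width: 0.0215
```

```bash
python3 -m crank '[[-1,[0,0,-10],0],[-1,[0,0,-30],0],[-1,[0,0,-60],0],[-1,[0,0,-90],0],[-1,[0,0,-115],0],[-1,[0,0,-130],0],[-1,[0,0,-130],0],[-1,[0,0,-130],0]]'; python3 - <<'E'
from h import *
import pickle
s=r.read_state();print(s["time"],np.round(s["ee_pos"],4),np.round(s["eef_rot"],4),np.round(s["ft_force"],1),np.round(s["torque"],2))
c=r.camera("wrist");pickle.dump((c,s),open("w4.pkl","wb"));save(c,"w4.png");save(c,"w4c.png",(210,80,90,130),4.5)
E
```

```text
time: 5.42
ee_pos: [0.609, -0.2604, 0.2398]
eef_rot: [0.457, 0.89, 0.0, 0.0]
ft_force: [-0.3, 0.4, -3.0]
width: 0.0217
5.4167 [ 0.609  -0.2604  0.2398] [4.567e-01 8.896e-01 2.000e-04 4.000e-04] [-0.3  0.4 -3. ] [-0.    0.07 -0.01]
```

View pics/w4c.png

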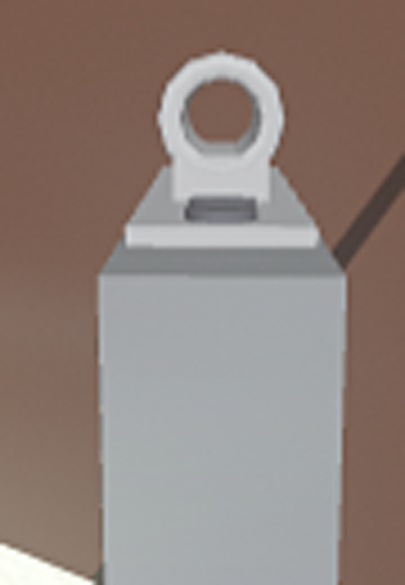

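```bash
python3 - <<'E'
from h import *
c=r.camera("scene");save(c,"s4.png");save(c,"s4c.png",(120,100,140,130),4)
E
```

```text
(no output)
```

View pics/s4c.png

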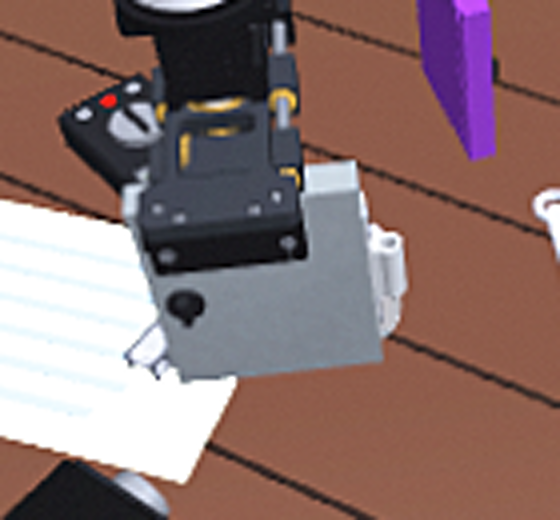

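The door is held clear and level: knuckle ring at crop (222,115), and the hole runs straight through. Working out the bore in the tool frame.

```bash
python3 - <<'E'
from h import *
import pickle
from scipy.spatial.transform import Rotation as R
np.set_printoptions(precision=4,suppress=True)
c,s=pickle.load(open("w4.pkl","rb"))
M=R.from_quat(s["eef_rot"]).as_matrix()
g=lambda a:np.array(a,float)/4.5+[210,80]
z0=s["ee_pos"][2]-.1095
b=plane(c,g([[222,115]]),z0+.095)[0]
p=plane(c,g([[98,273],[346,273]]),z0+.15); print(p,np.linalg.norm(p[0]-p[1]))
tf=lambda q:(q-s["ee_pos"])@M*1000
print("tool: bore",tf(b),"corners",tf(p))
T=M.T@np.array(c["cam_to_world"])[:3,:3];print(T, M.T@(np.array(c["cam_to_world"])[:3,3]-s["ee_pos"]))
# target: door yaw (y axis) = cabinet yaw+180 => tool x along cabinet x (88.3)
yaw=np.radians(88.3);x=np.array([np.cos(yaw),np.sin(yaw),0]);y=np.array([x[1],-x[0],0])
Mt=np.c_[x,y,[0,0,-1]]
bt=tf(b)/1000
H=np.array([.535,.2309,.115])
tcp=H-Mt@bt;print("final tcp",tcp)
for off,zz in ((.06,0),):
    pre=tcp-x*off; print("pre",pre,"delta tool now",M.T@(pre-s["ee_pos"])*1000, "turn",-(88.3-np.degrees(np.arctan2(M[1,0],M[0,0]))))
E
```

```text
[[ 0.5624 -0.2165  0.2803]
 [ 0.5804 -0.2036  0.2803]] 0.022134565104640843
tool: bore [74.9729 -0.9803 14.4606] corners [[ 62.7366 -12.2371 -40.5406]
 [ 62.7465   9.8974 -40.5259]]
[[ 0.0007 -0.9568 -0.2908]
 [ 1.      0.0003  0.0013]
 [-0.0011 -0.2908  0.9568]] [ 0.0796 -0.0017 -0.1635]
final tcp [0.5338 0.1559 0.1295]
pre [0.532  0.096  0.1295] delta tool now [334.4681 145.0865 110.2844] turn 37.35622679058234
```

```bash
python3 - <<'E'
from h import *
import pickle
c=pickle.load(open("w1.pkl","rb"))
print(np.round(plane(c,[[193,295],[193,245],[220,210]],[.082,.06,.01]),3))
E
python3 -m crank '[[-1,[15,6,0],0],[-1,[45,20,0],4],[-1,[85,36,0],9],[-1,[125,54,0],14],[-1,[163,71,0],20],[-1,[200,87,0],26],[-1,[235,102,0],31],[-1,[270,117,0],35],[-1,[300,130,0],37.4],[-1,[322,140,0],37.4],[-1,[334.5,145,0],37.4],[-1,[334.5,145,0],37.4]]'
```

```text
[[ 0.433 -0.06   0.082]
 [ 0.436  0.011  0.06 ]
 [ 0.472  0.045  0.01 ]]
time: 6.52
ee_pos: [0.5299, 0.1002, 0.2379]
eef_rot: [0.716, 0.698, -0.001, -0.001]
ft_force: [-0.4, 0.1, -2.2]
width: 0.0217
```

```bash
python3 -m crank '[[-1,[0,0,15],0],[-1,[0,0,40],0],[-1,[0,0,65],0],[-1,[0,0,85],0],[-1,[0,0,100],0],[-1,[0,0,110],0],[-1,[0,0,110],0],[-1,[0,0,110],0],[-1,[0,0,110],0],[-1,[0,0,110],0]]'; python3 - <<'E'
from h import *
import pickle
s=r.read_state();print(s["time"],np.round(s["ee_pos"],4),np.round(s["eef_rot"],4),np.round(s["ft_force"],1))
c=r.camera("wrist");pickle.dump((c,s),open("w5.pkl","wb"));save(c,"w5.png");save(c,"w5c.png",(200,0,120,150),4)
c=r.camera("scene");pickle.dump(c,open("s5.pkl","wb"));save(c,"s5c.png",(340,180,130,110),5)
E
```

```text
time: 7.35
ee_pos: [0.5324, 0.096, 0.1306]
eef_rot: [0.718, 0.696, 0.001, 0.0]
ft_force: [0.1, 0.2, -3.5]
width: 0.0215
7.35 [0.5324 0.096  0.1306] [7.178e-01 6.962e-01 8.000e-04 3.000e-04] [ 0.1  0.2 -3.5]
```

View pics/w5c.png

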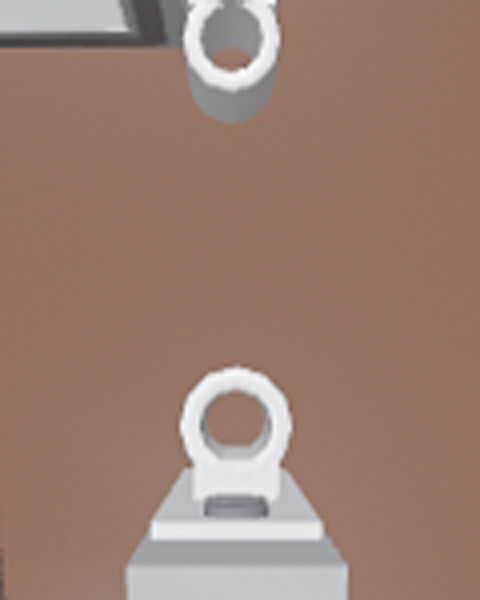

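View pics/s5c.png

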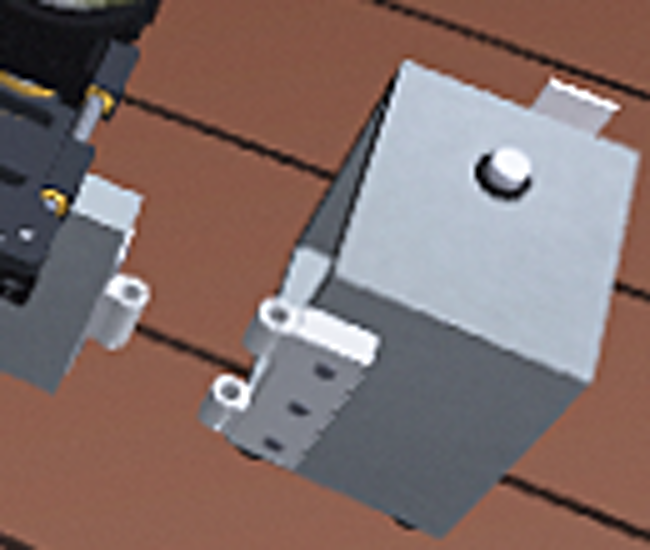

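The wrist close-up shows the door ring at crop (237,423). From its size, the other ring, at (234,40), is the cabinet's lower knuckle (top at 72 mm); the upper one is out of frame. The scene crop shows the door knuckle top at (130,290), the upper knuckle at (279,314) and the lower at (230,390). Computing the residuals.

```bash
python3 - <<'E'
from h import *
import pickle
from scipy.spatial.transform import Rotation as R
np.set_printoptions(precision=4,suppress=True)
c,s=pickle.load(open("w5.pkl","rb"));sc=pickle.load(open("s5.pkl","rb"))
M=R.from_quat(s["eef_rot"]).as_matrix()
print("tool x yaw",np.degrees(np.arctan2(M[1,0],M[0,0])), M[:,2])
g=lambda a:np.array(a,float)/4+[200,0]
tf=lambda q:(q-s["ee_pos"])@M*1000
zb=s["ee_pos"][2]-.0145
b=plane(c,g([[237,423]]),zb)[0];h=plane(c,g([[233.5,41]]),.072)[0]
p=plane(c,g([[126,563],[347,565]]),s["ee_pos"][2]+.0405)
print("bore",b,tf(b),"hinge from lower",h,"corners",tf(p))
gs=lambda a:np.array(a,float)/5+[340,180]
obs=gs([[130,290],[279,314],[230,390]])
print("scene obs",obs,"\npred",proj(sc,[b,[.535,.2309,.144],[.535,.2309,.072]]))
print("scene plane",plane(sc,obs,[zb,.144,.072]))
H=np.array([.535,.2309])
for HH in (H,h[:2]):
  print("delta tool mm",M.T@np.r_[HH-b[:2],0]*1000)
E
```

```text
tool x yaw 88.252145913427 [ 0.0015  0.0006 -1.    ]
bore [0.5342 0.1701 0.1161] [74.1008 -0.4795 14.5499] hinge from lower [0.5356 0.2298 0.072 ] corners [[ 61.8771 -11.8366 -40.4759]
 [ 61.6814  10.3731 -40.4421]]
scene obs [[366.  238. ]
 [395.8 242.8]
 [386.  258. ]] 
pred [[364.6951 238.0969]
 [394.2772 242.6137]
 [384.7539 257.9451]]
scene plane [[0.5326 0.1727 0.1161]
 [0.5339 0.2341 0.144 ]
 [0.5338 0.2336 0.072 ]]
delta tool mm [60.8038 -1.0365  0.0399]
delta tool mm [59.7075 -0.4003  0.0401]
```

Wrist and scene views agree on about 60 mm forward, -0.7 mm sideways and 1 mm down. Approach to just short of the gap first, then check.

```bash
python3 -m crank '[[-1,[5,-0.7,1],0],[-1,[15,-0.7,1],0],[-1,[26,-0.7,1],0],[-1,[34,-0.7,1],0],[-1,[40,-0.7,1],0],[-1,[40,-0.7,1],0],[-1,[40,-0.7,1],0],[-1,[40,-0.7,1],0]]'; python3 - <<'E'
from h import *
import pickle
s=r.read_state();print(s["time"],np.round(s["ee_pos"],4),np.round(s["eef_rot"],4),np.round(s["ft_force"],1))
c=r.camera("wrist");pickle.dump((c,s),open("w6.pkl","wb"));save(c,"w6c.png",(200,0,120,150),4)
c=r.camera("scene");pickle.dump(c,open("s6.pkl","wb"));save(c,"s6c.png",(350,200,80,80),7)
E
```

```text
time: 8.12
ee_pos: [0.5323, 0.1355, 0.1285]
eef_rot: [0.718, 0.696, -0.0, 0.0]
ft_force: [-0.0, -0.3, -2.9]
width: 0.0218
8.1167 [0.5323 0.1355 0.1285] [ 7.179e-01  6.961e-01 -1.000e-04  1.000e-04] [-0.  -0.3 -2.9]
```

View pics/w6c.png

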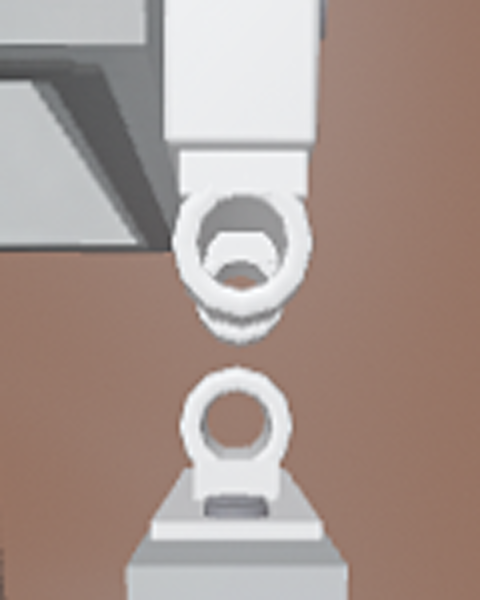

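View pics/s6c.png

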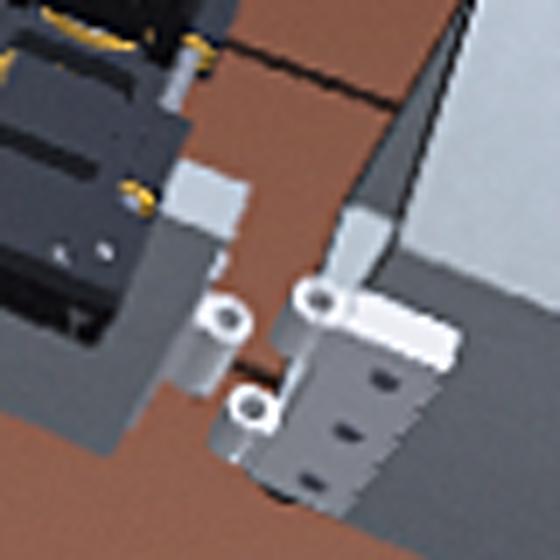

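```bash
python3 - <<'E'
from h import *
import pickle
from scipy.spatial.transform import Rotation as R
np.set_printoptions(precision=4,suppress=True)
c,s=pickle.load(open("w6.pkl","rb"));sc=pickle.load(open("s6.pkl","rb"))
M=R.from_quat(s["eef_rot"]).as_matrix()
g=lambda a:np.array(a,float)/4+[200,0]
zb=s["ee_pos"][2]-.0145
b=plane(c,g([[237,423]]),zb)[0]
u=plane(c,g([[242,243],[242,317],[173,245],[311,245]]),.144);l=plane(c,g([[241,343],[198,300],[284,300]]),[.072]*3)
print("bore",b,"\nupper",u,"\nlower",l)
H=np.array([(u[2,0]+u[3,0])/2,u[1,1]+.008])
print("upper-bore tool",M.T@np.r_[H-b[:2],0]*1000, M.T@np.r_[u[0,:2]-b[:2],0]*1000)
gs=lambda a:np.array(a,float)/7+[350,200]
q=plane(sc,gs([[229,318],[319,299],[254,405]]),[zb,.144,.072]);print("scene",q)
print(M.T@(q[1]-q[0])*1000,M.T@(q[2]-q[0])*1000, np.degrees(np.arctan2(M[1,0],M[0,0])))
E
```

```text
bore [0.534  0.2096 0.114 ] 
upper [[0.5351 0.2301 0.144 ]
 [0.5349 0.2221 0.144 ]
 [0.5273 0.2301 0.144 ]
 [0.5429 0.2297 0.144 ]] 
lower [[0.5352 0.2218 0.072 ]
 [0.5281 0.229  0.072 ]
 [0.5427 0.2285 0.072 ]]
upper-bore tool [20.5806  0.4121 -0.0058] [20.5389  0.4183 -0.0058]
scene [[0.5329 0.213  0.114 ]
 [0.534  0.2336 0.144 ]
 [0.5331 0.2341 0.072 ]]
[ 20.6      0.4371 -29.9922] [21.1706 -0.403  42.0076] 88.23653687347043
```

Both cameras give the same remaining offset: about 20.5 mm forward and +0.4 mm sideways. Going in slowly.

```bash
python3 -m crank '[[-1,[2,0.4,-0.5],0],[-1,[5,0.4,-0.5],0],[-1,[8,0.4,-0.5],0],[-1,[11,0.4,-0.5],0],[-1,[14,0.4,-0.5],0],[-1,[16,0.4,-0.5],0],[-1,[18,0.4,-0.5],0],[-1,[19,0.4,-0.5],0],[-1,[20,0.4,-0.5],0],[-1,[20,0.4,-0.5],0],[-1,[20,0.4,-0.5],0],[-1,[20,0.4,-0.5],0]]'; python3 - <<'E'
from h import *
import pickle
s=r.read_state();print(s["time"],np.round(s["ee_pos"],4),np.round(s["eef_rot"],4),np.round(s["ft_force"],1),np.round(s["torque"],2))
c=r.camera("wrist");pickle.dump((c,s),open("w7.pkl","wb"));save(c,"w7c.png",(215,70,80,80),7)
c=r.camera("scene");pickle.dump(c,open("s7.pkl","wb"));save(c,"s7c.png",(350,200,80,80),7)
z=[]
for i in range(4):
    c=r.camera("top");t=r.read_state();z.append(np.r_[t["ee_pos"],t["ft_force"]])
save(c,"t7.png");print(np.round(np.mean(z,0),4))
E
```

```text
time: 9.22
ee_pos: [0.5333, 0.1558, 0.129]
eef_rot: [0.718, 0.696, 0.0, 0.0]
ft_force: [-0.1, -0.0, -3.8]
width: 0.0215
9.2167 [0.5333 0.1558 0.129 ] [0.7178 0.6962 0.     0.    ] [-0.1 -0.  -3.8] [-0.1   0.07 -0.03]
[ 0.5333  0.1559  0.1291  0.0332  0.2434 -3.2799]
```

View pics/w7c.png

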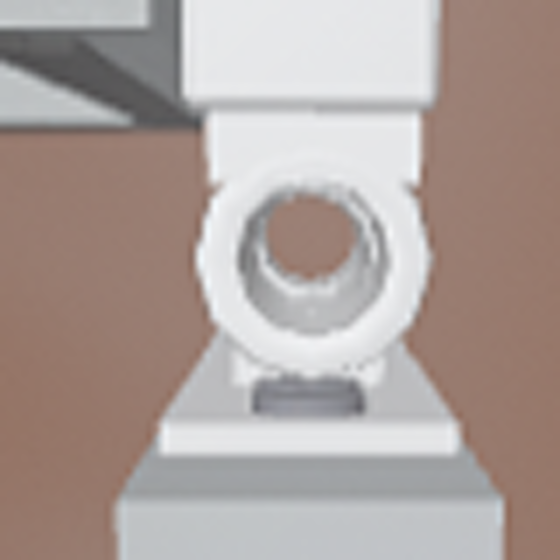

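View pics/s7c.png

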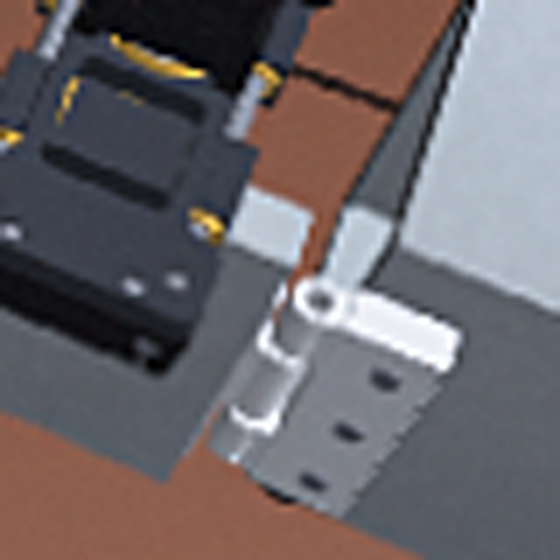

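The knuckle is in the gap in the scene view, and the wrist camera sees table through all three holes at crop (312,235). As a numeric check I'll compare the hole edges along the axis on an enlarged crop.

```bash
python3 - <<'E'
from h import *
import pickle
from scipy.spatial.transform import Rotation as R
np.set_printoptions(precision=4,suppress=True)
c,s=pickle.load(open("w7.pkl","rb"));M=R.from_quat(s["eef_rot"]).as_matrix()
save(c,"w7d.png",(243,90,34,34),16)
g=lambda a:np.array(a,float)/7+[215,70]
b=s["ee_pos"]+M@np.array([.0743,-.0006,.0145]);print("bore",b)
print("upper",plane(c,g([[198,258],[430,258],[313,377]]),.144),plane(c,g([[240,260],[388,260]]),.144))
# edges of hole at each level if axis at bore, in w7d crop pixels
for z in (.144,.118,.114,.074,.072,.046):
    p=proj(c,[[b[0]-.005,b[1],z],[b[0]+.005,b[1],z],[b[0],b[1]-.005,z],[b[0],b[1]+.005,z]])
    q=(p-[243,90]+.5)*16-.5;print(z,"L %.0f R %.0f bot %.0f top %.0f"%(q[0,0],q[1,0],q[2,1],q[3,1]))
E
```

```text
bore [0.5349 0.2301 0.1145]
upper [[0.5274 0.2304 0.144 ]
 [0.543  0.2299 0.144 ]
 [0.5349 0.2222 0.144 ]] [[0.5302 0.2301 0.144 ]
 [0.5402 0.2298 0.144 ]]
0.144 L 98 R 438 bot 451 top 102
0.118 L 120 R 410 bot 403 top 105
0.114 L 123 R 406 bot 397 top 106
0.074 L 146 R 377 bot 348 top 109
0.072 L 147 R 376 bot 346 top 109
0.046 L 157 R 362 bot 323 top 111
```

View pics/w7d.png

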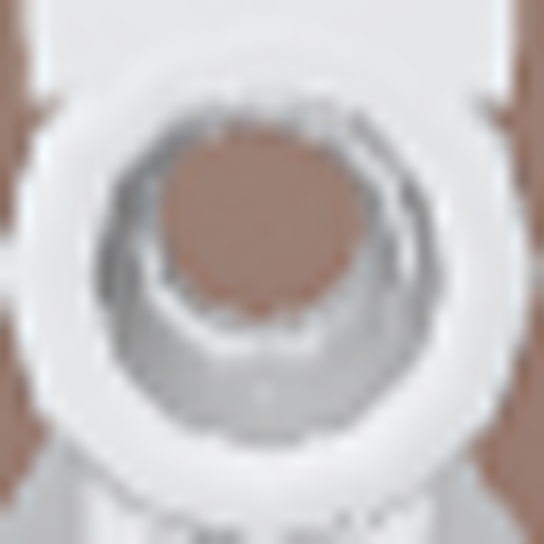

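View pics/t7.png

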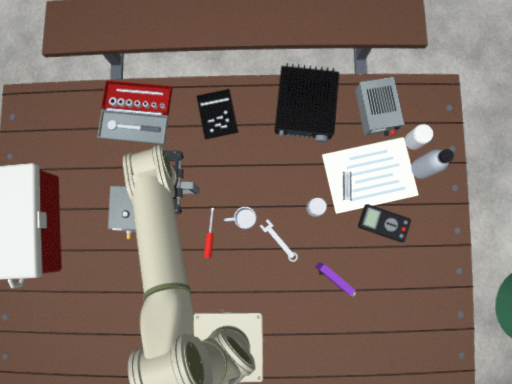

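The edges match an aligned axis to within about 0.5 mm, the lateral force is near 0, and the vertical force of -3.3 N is just the door's weight. The top view shows the bystanders where they were. Handing in.

```bash
python3 - <<'E'
from bench import r
print(r.close_job(), r.read_state()["time"])
E
```

```text
the job is handed in; nothing more can be done
the job is handed in; nothing more can be done
```

The door is being held in the gripper at the cabinet hinge, open square to the cabinet, with its knuckle between the cabinet's two knuckles. I handed the job in at about 9.5 s.

I gripped the grey door by its top edge, lifted it clear, turned it and slid its knuckle into the gap from the front.

**Last checks**
- **Holes:** the wrist camera sees straight through all three holes, in line to about 0.5–1 mm. The largest mismatch was at the back rim of the lowest hole.
- **Squareness and height:** the tool yaw was 88.2°, against 88.3° measured for the cabinet. The door's underside is about 20 mm above the table. I worked that height out from the arm's pose and did not measure the 3 mm gaps above and below the knuckle in a picture.
- **Forces:** sideways force is below 0.3 N. The vertical reading of -3.3 N is just the door's weight, so it is not leaning or resting on anything.
- **Other things on the table:** in the last top view they look where they were. The multimeter and the black box lid were checked by eye only.

**One disagreement:** the scene camera's absolute positions differ from the wrist camera's by 3–4 mm. Both gave the same door-to-hinge offset to within about 1 mm, and I steered by that offset.

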